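# Lock the porch grill chest against raccoons

## Task

The green grill chest on the porch shelf is shut but not locked: swing its steel hasp down flat so that the orange slotted stud comes up through the hasp's window, then press the stud down and turn it a quarter turn clockwise (seen from above) until it snaps into its catch and springs back up, holding the hasp. Leave everything else on the shelf where it stands, and let go of the chest at the end.

Things in the scene. Friction and masses are not known exactly. Their poses are not given: they have to be found in the camera images.
- chest: Green steel chest fixed to the shelf, 280 (x) x 260 (y) x 100 mm high. Origin: centre of its underside; x points away from the robot at yaw 0, y left, z up; its yaw varies within 0.45 rad. On its flat top (z = 100 mm in its frame): the stud's axis at x = -50, y = 0 mm, and the hasp's hinge line along y at x = +35 mm.
- hasp_hinge (a point): Middle of the hasp's hinge line, 104 mm above the chest's underside, fixed to the chest and with the chest's axes. The line runs along the chest's y.
- hasp (a joint): Hasp angle (rad): 0 = flat over the stud, 1.57 = upright, more = leaning away from the stud; starts 1.35 to 1.75, limit 2.0. It shuts towards the chest's -x. The hinge is stiff (0.25 N m friction, 2 to 4 N at the edge): the hasp stays at any angle, so push it all the way down; flat means below 0.06.
- hasp_edge (a point): Middle of the upper face (when shut) of the hasp's free-end bar, 132 mm from the hinge. Hasp: stainless plate 4 mm thick, 160 mm wide, reaching 147 mm from the hinge; window 57 to 117 mm from the hinge, 124 mm wide, leaving a 30 mm end bar. Shut, its upper face is 6 mm above the chest's top. The window clears the stud's head only while that lies parallel to the hinge.
- stud_centre (a point): Middle of the slot floor in the stud's head, on its upright axis; 125 mm above the chest's underside when up. Head: orange bar 110 long, 44 wide, 20 mm high (top 12 mm above this point); in its top a dark slot 36 wide, 102 long, 12 mm deep. Closed fingertips fit in the slot, can press its floor and push its walls; the head can be pinched across its 44 mm. x across, y along the head.
- stud_end (a point): Point on the slot floor 38 mm from the stud's axis, at the end of the head that lies towards the chest's -y at the start; it goes towards the chest's -x (clockwise from above) as the stud turns.
- stud_turn (a joint): Turn of the stud (rad), clockwise from above: 0 to 0.06 at the start = head parallel to the hasp's hinge (unlocked), stop at 1.62. It turns only while pressed down 8 mm or more, and drops into its catch from about 1.43 on, once let up. Locked: over 1.40 and sprung back up to 3 to 4 mm.
- stud_press (a joint): How far the stud is pressed down (m): 0 = up (unlocked), 0.010 = bottom stop, 0.008 = deep enough to turn, about 0.003 to 0.004 = at rest in its catch, about 0.007 when let go half way round. Spring: about 3 N at the top, 9 N at the bottom.
- crock: Lidded black crock, 124 mm across, 149 mm high, loose. Origin: centre of its underside, z up. Stands beside the chest. Leave alone.
- tumbler: Clear tumbler turned upside down, 84 mm across its rim below, 133 mm high, loose. Origin: centre of its underside, z up. Stands beside the chest. Leave alone.
- rub_tin: Small spice tin, 52 mm across, 45 mm high, loose, on the chest's top at its far left corner. Origin: centre of its underside, z up. Leave alone.
- meat_hook: Steel S-shaped meat hook, about 145 mm long, 8 mm bar, lying flat behind the chest, loose. Origin: under its middle. Leave alone.

How it is judged (in metres and radians):
On the way, in this order (a step that is already met when the one before it is completed fails the run):
1. the hasp lies flat, with the stud unturned in its window (value of joint hasp below 0.06 rad and value of joint stud_turn below 0.3 rad), for 0.2 s.
2. with the hasp flat, the stud is pressed down and turned part of the way round (value of joint hasp below 0.06 rad and value of joint stud_press above 0.0065 m and value of joint stud_turn above 0.5 rad).
At the end, for the whole second after the job is handed in: The hasp lies flat (joint under 0.06 rad), the stud is turned past 1.40 rad and has sprung back up into its catch (2 to 6 mm down), at rest; every bystander is within 30 mm of where it stood (value of joint hasp below 0.06 rad and value of joint stud_turn above 1.4 rad and value of joint stud_press between 0.002 and 0.006 m and velocity of joint stud_turn between -0.05 and 0.05 rad/s and distance of each of crock, tumbler, rub_tin, meat_hook from where it was at the start of the episode below 0.03 m); the robot touches nothing.
It fails at once if a bystander (crock, tumbler, spice tin or meat hook) is knocked over or shifted by more than 30 mm (distance of any of crock, tumbler, rub_tin, meat_hook from where it was at the start of the episode above 0.03 m or angle between any of crock, tumbler, rub_tin, meat_hook's own z axis and vertical above 0.35 rad).
It also fails if it takes over 54 s, if anything falls off the work surface, if the arm or the gripper's body presses on something with over 40 N, if the wrist force passes 120 N, or if a joint passes its speed limit or range.

## Robot

A 6-joint arm with a two-finger parallel gripper is mounted at the origin on the work surface. World frame = base frame: x ahead of the robot, y to its left, z up, the work surface at z = 0. Lengths are in mm, angles in rad, forces in N, time in s.
With the tool pointing down it reaches from about 350 to 775 mm from the base axis. Payload 7.3 kg.
Tool frame: the origin (TCP) lies on the centre line of the jaws, within the pads' length; the fingertips stand 17 mm ahead of it and the grasp point (between the pads) lies 2 mm behind it; z points along the fingers, y is the line along which they close (so a half turn about z gives the same grasp; the last joint's range is limited). The gripper opens to 92 mm and grips with 3 to 60 N. Pads are 19 mm wide; open, the fingers measure 130 mm over their backs; the gripper's body (75 mm by 190 mm) begins 47 mm behind the grasp point.
Start: joints at [0.975, 0.342, 1.524, -0, 1.275, -0.146], TCP at [228.252, 472.808, 215.841] pointing down, gripper open.
Joint ranges: [-2.53, 2.53], [-0.77, 2.02], [0.04, 2.7], [-1, 4.14], [0.28, 2.66], [-3.11, 3.11]. Speed limits (rad/s): [2.57, 2.57, 3.14, 3.14, 3.14, 3.14].

## Interface

Orientations are given as [roll, pitch, yaw] about the fixed x, y, z axes, in that order (R = Rz(yaw) Ry(pitch) Rx(roll)).
In Python, from plant import bot gives the robot as it stands. The module is installed in compiled form; this text tells all that it offers.
- The arm moves only by the shell command python3 -m pendant 'ROWS'. ROWS is JSON, a list of rows, each a list of 3 entries, a list of its own where there are three numbers: the shift along the world's x, y, z as a fraction of full scale, then the turn, a rotation vector about the world's x, y, z as a fraction of full scale, then the opening, from -1 (shut) to 1 (fully open), so that 0 is half open. In form: [[[tx, ty, tz], [rx, ry, rz], claw], ...]. A call has exactly 10 rows; each row shifts and turns the commanded pose from where the row before left it; what a row does not reach is not made up. Full scale, the value 1, is 30 mm for a shift and 0.12 rad for a turn. A row lasts 1/12 s, in which the tool goes at most 41.7 mm and 7.16 degrees, less where a joint would pass 70% of its speed; a pose out of reach is approached as far as the arm can. A call with a number of a shift or a turn outside -1 to 1 is refused whole. A call with a gripper value outside its range is refused whole. The fingers move at their own pace and stop on an object; the grip force is fixed at half the most. Time passes only in rows, so rows that do not move let the fingers close, or fill a call up. It gives the time, the measured TCP pose, the force, the opening and the grip force at its end, in the units of the state.
- bot.get_obs(): the state, without advancing time (a new reading comes with each control period).
- bot.capture(name): name is "scene" or "top"; returns the picture (480x640x3 uint8, blue, green, red); there is no depth.
- bot.camera_params(name): a dict with "fovy" (degrees; the focal length in pixels is half the picture's height over the tangent of half this angle, whatever the lens; pixels are square), "cx", "cy" (the principal point, pixels), "camera_from_world" (4x4, takes a point from world to camera coordinates). Camera axes: x right, y down, z forward; pixel columns grow to the right and rows downward; lengths in mm; the calibration is good to about 2 mm. A picture is of the moment at which its call begins. camera_params takes no time and is no camera call.
- bot.close_job(): hands the job in; it is judged then, once.
The state is a dict: "time": time; "joint_positions": joint angles; "dq": joint speeds; "tau": joint torques, N m; "tool_pos": TCP position; "tcp_rot": TCP orientation; "contact_force": force on the tool from outside, world axes, zero at the start; "moment": the same for the moment, N m; "grip_width": finger opening in mm; "finger_force": force on a finger pad.
Only numpy, scipy, OpenCV 4.12 (cv2) and the standard library are available. Lean on these libraries where they do the work, as an engineer would, in place of code of your own. Each camera call takes 0.05 s, during which the arm holds its last target. There are 200 camera calls.

## Working session

There is one attempt and no reset: what is moved stays moved. The work goes in short steps, Python scripts to look and compute and a shell command to move; the robot and the scene stay as the last step left them, time stands still between calls to the robot, and variables do not carry over. Pictures are saved under pics/ and viewed, at most 10 in all, crops included, and the job is handed in when it is done.

```bash
mkdir -p pics
python3 - <<'E'
from plant import bot
import cv2,numpy as np
for n in("scene","top"):
    im=bot.capture(n); cv2.imwrite(f"pics/{n}0.png",im)
    p=bot.camera_params(n); print(n,p["fovy"],p["cx"],p["cy"],np.round(p["camera_from_world"],3).tolist(), {k for k in p})
o=bot.get_obs(); print(o)
E
```

```text
scene 56.18336985909377 327.28237931330364 239.65075025397456 [[-0.891, 0.454, 0.02, 532.042], [0.257, 0.54, -0.802, -91.383], [-0.375, -0.709, -0.598, 1120.258], [0.0, 0.0, 0.0, 1.0]] {'cx', 'camera_from_world', 'fovy', 'cy'}
top 50.64169321942543 315.2249219828354 249.7810424307822 [[-0.004, -1.0, -0.004, 41.385], [-0.998, 0.004, -0.059, 612.094], [0.059, 0.004, -0.998, 1161.035], [0.0, 0.0, 0.0, 1.0]] {'cx', 'camera_from_world', 'fovy', 'cy'}
{'time': 0.1, 'joint_positions': array([ 9.75017026e-01,  3.42674408e-01,  1.52490847e+00, -2.25115034e-05,
        1.27538479e+00, -1.45999745e-01]), 'dq': array([ 4.97442376e-05, -2.80528026e-04, -2.72014661e-03,  2.52679417e-04,
        6.37336902e-05, -3.65880064e-04]), 'tau': array([ 2.07288984e-03, -4.32001269e+01, -2.44696140e+01,  7.20398873e-02,
        5.26024529e-02, -6.43196677e-05]), 'tool_pos': array([228.03004548, 472.48350922, 215.20792269]), 'tcp_rot': array([-3.14022914e+00, -1.78740548e-04,  2.69181954e+00]), 'contact_force': array([-0.89702137,  1.11117747, -0.2078381 ]), 'moment': array([0.00331172, 0.02834141, 0.02273772]), 'finger_force': 0.0, 'grip_width': 91.84624755244417}
```

View pics/scene0.png

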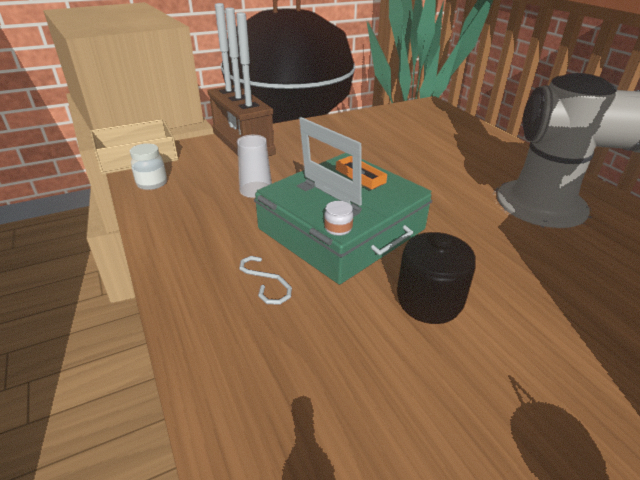

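View pics/top0.png

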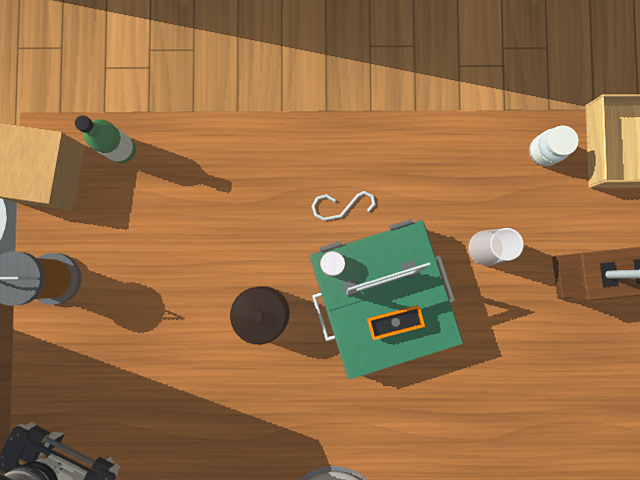

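Scene: chest with hasp upright, rub tin by the hinge, crock, tumbler and hook around. Top: orange head at (396,322), hasp edge (348,292)–(430,264), chest top corners about (311,255), (421,221), (462,344), (349,377).

```bash
cat > h.py <<'E'
from plant import bot
import cv2,numpy as np
def ray(n,uv,z):
    p=bot.camera_params(n);f=240/np.tan(np.radians(p["fovy"]/2));T=p["camera_from_world"]
    R=T[:3,:3];c=-R.T@T[:3,3]
    uv=np.atleast_2d(uv);d=np.c_[(uv[:,0]-p["cx"])/f,(uv[:,1]-p["cy"])/f,np.ones(len(uv))]@R
    return c+d*((z-c[2])/d[:,2])[:,None]
def proj(n,P):
    p=bot.camera_params(n);f=240/np.tan(np.radians(p["fovy"]/2));T=p["camera_from_world"]
    q=np.atleast_2d(P)@T[:3,:3].T+T[:3,3]
    return np.c_[p["cx"]+f*q[:,0]/q[:,2],p["cy"]+f*q[:,1]/q[:,2]]
def orange(n,im):
    h=cv2.cvtColor(im,cv2.COLOR_BGR2HSV);m=cv2.inRange(h,(8,180,120),(22,255,255))
    cs,_=cv2.findContours(m,cv2.RETR_EXTERNAL,cv2.CHAIN_APPROX_NONE)
    return cs
E
python3 - <<'E'
from h import *
im=cv2.imread("pics/top0.png")
for c in orange("top",im):
    if cv2.contourArea(c)<200: continue
    print(cv2.minAreaRect(c))
    P=ray("top",c[:,0].astype(float),137)[:,:2].astype(np.float32)
    (cx,cy),s,a=cv2.minAreaRect(P); print("stud",cx,cy,s,a)
h=cv2.cvtColor(im,cv2.COLOR_BGR2HSV);m=cv2.inRange(h,(65,80,40),(90,255,255));m[:200]=0
cs,_=cv2.findContours(cv2.morphologyEx(m,cv2.MORPH_CLOSE,np.ones((9,9))),0,1)
c=max(cs,key=cv2.contourArea)
print("chest px",np.round(cv2.boxPoints(cv2.minAreaRect(c)),1).tolist())
P=ray("top",c[:,0].astype(float),100)[:,:2].astype(np.float32);print(cv2.minAreaRect(P))
for n,z,uv in(("crock",149,(259,314)),("tin",145,(332,263)),("tumblertop",133,(510,243)),("hasp ends",240,(348,292)),("",240,(430,264))): print(n,ray("top",uv,z).round(0))
E
```

```text
((395.66656494140625, 322.0736083984375), (22.490114212036133, 53.79430389404297), 75.17352294921875)
stud 454.57794189453125 -127.62965393066406 (46.16859817504883, 111.43425750732422) 14.4769868850708
chest px [[309.1000061035156, 255.1999969482422], [423.5, 219.1999969482422], [462.5, 342.70001220703125], [348.0, 378.79998779296875]]
((501.7095947265625, -112.23171997070312), (277.0263977050781, 256.80084228515625), 17.133758544921875)
crock [[473. 154. 149.]]
tin [[577.   4. 145.]]
tumblertop [[ 618. -370.  133.]]
hasp ends [[520. -23. 240.]]
 [[ 571. -178.  240.]]
```

```bash
python3 -m pendant '[[[0,0,0.8],[0,0,0],-1],[[0,0,0.8],[0,0,0],-1],[[0,0,0.8],[0,0,0],-1],[[0,0,0.8],[0,0,0],-1],[[0.6,-0.93,0],[0,0,0.6],-1],[[0.6,-0.93,0],[0,0,0.6],-1],[[0.6,-0.93,0],[0,0,0.6],-1],[[0.6,-0.93,0],[0,0,0.6],-1],[[0.6,-0.93,0],[0,0,0.6],-1],[[0.6,-0.93,0],[0,0,0.6],-1]]'
```

```text
time: 0.93
tool_pos: [336.6, 303.9, 311.6]
tcp_rot: [-3.141, -0.0, 3.128]
contact_force: [0.4, 0.2, 0.0]
grip_width: 29.5
finger_force: 0.0
```

```bash
python3 -m pendant '[[[0.6,-0.93,0],[0,0,0.6],-1],[[0.6,-0.93,0],[0,0,0.6],-1],[[0.6,-0.93,0],[0,0,0.6],-1],[[0.6,-0.93,0],[0,0,0.6],-1],[[0.6,-0.93,0],[0,0,0],-1],[[0.6,-0.93,0],[0,0,0],-1],[[0.6,-0.93,0],[0,0,0],-1],[[0.6,-0.93,0],[0,0,0],-1],[[0.6,-0.93,0],[0,0,0],-1],[[0.6,-0.93,0],[0,0,0],-1]]'
```

```text
time: 1.77
tool_pos: [516.7, 24.8, 311.5]
tcp_rot: [3.141, -0.001, -2.872]
contact_force: [0.5, 1.0, 0.0]
grip_width: 0.4
finger_force: 0.0
```

```bash
python3 -m pendant '[[[0.55,-0.93,0],[0,0,0.25],-1],[[0.55,-0.93,0],[0,0,0],-1],[[0.55,-0.93,0],[0,0,0],-1],[[0.55,-0.93,0],[0,0,0],-1],[[0,0,-0.6],[0,0,0],-1],[[0,0,-0.6],[0,0,0],-1],[[0,0,-0.6],[0,0,0],-1],[[0,0,0],[0,0,0],-1],[[0,0,0],[0,0,0],-1],[[0,0,0],[0,0,0],-1]]'
python3 -c "
from h import *
a=bot.capture('scene');cv2.imwrite('pics/s1.png',cv2.resize(a[60:320,180:500],None,fx=2,fy=2))
print(proj('scene',[[535.6,-101.9,104],[454,-127,125]]))"
```

```text
time: 2.6
tool_pos: [582.6, -85.2, 258.9]
tcp_rot: [-3.141, 0.001, -2.841]
contact_force: [0.2, 0.9, 0.3]
grip_width: 0.2
finger_force: 0.0
[[332.50997963 195.07678931]
 [361.06037733 172.81412387]]
```

View pics/s1.png

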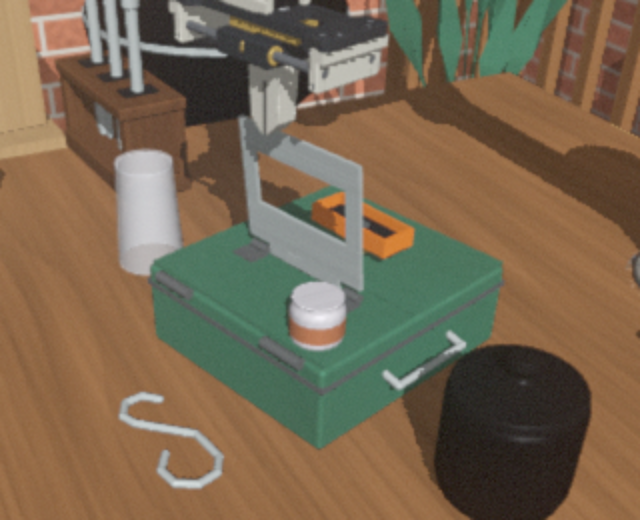

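```bash
python3 -m pendant '[[[-0.606,-0.186,-0.05],[0,0,0],-1],[[-0.606,-0.186,-0.05],[0,0,0],-1],[[-0.558,-0.172,-0.067],[0,0,0],-1],[[-0.558,-0.172,-0.067],[0,0,0],-1],[[-0.35,-0.108,-0.144],[0,0,0],-1],[[-0.35,-0.108,-0.144],[0,0,0],-1],[[-0.35,-0.108,-0.144],[0,0,0],-1],[[-0.297,-0.091,-0.233],[0,0,0],-1],[[-0.297,-0.091,-0.233],[0,0,0],-1],[[-0.297,-0.091,-0.233],[0,0,0],-1]]'
python3 -c "
from h import *
p=bot.get_obs()['tool_pos'];d=p[:2]-[535.6,-101.9];c,s=np.cos(.298),np.sin(.298);print(d@[c,s],d@[-s,c],p[2])"
```

```text
time: 3.48
tool_pos: [454.4, -124.9, 218.1]
tcp_rot: [-3.14, 0.002, -2.841]
contact_force: [0.5, -0.1, 0.5]
grip_width: 0.7
finger_force: 0.0
-84.33060041879038 1.8749580480877395 218.12387277835018
```

```bash
python3 -c "
from h import *
a=bot.capture('scene');cv2.imwrite('pics/s2.png',cv2.resize(a[60:320,180:500],None,fx=2,fy=2))"
```

```text
(no output)
```

View pics/s2.png

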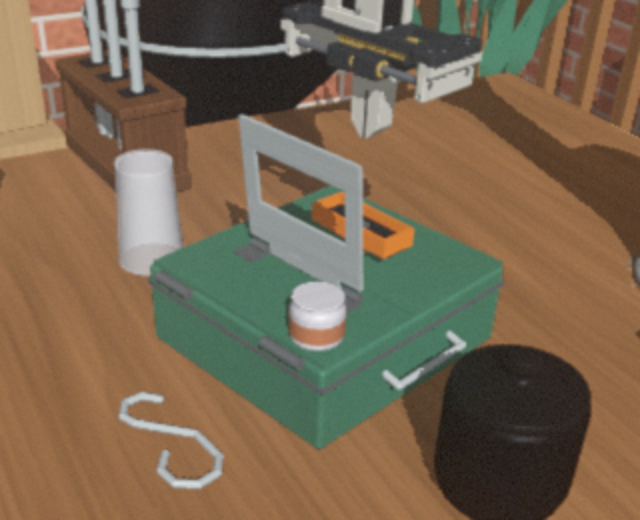

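```bash
python3 -c "
from h import *
print('tip s1',proj('scene',[[582.6,-85.2,242]]),'tip s2',proj('scene',[454.4,-124.9,201]))
def P(n):
    p=bot.camera_params(n);f=240/np.tan(np.radians(p['fovy']/2));return np.array([[f,0,p['cx']],[0,f,p['cy']],[0,0,1]])@p['camera_from_world'][:3]
a=np.array([[300,118],[361,143.5],[361,204]],float).T;b=np.array([[430.,264],[348,292],[349,291]]).T
X=cv2.triangulatePoints(P('scene'),P('top'),a,b);X=(X[:3]/X[3]).T;print(X,proj('scene',X),proj('top',X))
# stud, chest corner in scene
print(proj('scene',[[535.6-147*0-80*-.294*-1,-101.9-80*.956,251],[535.6-80*.294,-101.9+80*.956,251]]))
"
```

```text
tip s1 [[315.91409462 139.74107898]] tip s2 [[363.83944704 140.1664878 ]]
[[ 571.94653712 -176.5187126   248.19650094]
 [ 521.37164462  -23.82700584  248.44185686]
 [ 515.66156495  -30.71204728  118.04092121]] [[300.52607754 118.06002021]
 [362.35118867 143.60641733]
 [358.60626151 203.76219268]] [[430.19457778 263.60579944]
 [348.53818612 291.13714916]
 [348.04372014 292.43501223]]
[[327.29021269 111.76789157]
 [366.50964503 140.98688469]]
```

s2: the hasp has not moved; the fingers passed over it. Fingertip appears at about (365,128), 12 px above where it should project; look closer.

```bash
python3 -c "
from h import *
a=bot.capture('scene');b=bot.capture('top');u=proj('scene',[454.4,-124.9,201])[0]
print(u,proj('top',[[454.4,-124.9,201]]),bot.get_obs()['tool_pos'],bot.get_obs()['joint_positions'])
A=cv2.resize(a[90:180,310:430],None,fx=4,fy=4,interpolation=0);B=cv2.resize(b[210:360,320:480],(400,360))
cv2.imwrite('pics/c3.png',np.hstack([A[:,:400],B]))"
```

```text
[363.83944704 140.1664878 ] [[399.30096898 324.91300195]] [ 454.40062022 -124.71362284  217.91589297] [-4.30831955e-01  2.40781363e-01  1.66176806e+00  1.69815347e-04
  1.23753852e+00 -2.30141625e+00]
```

View pics/c3.png

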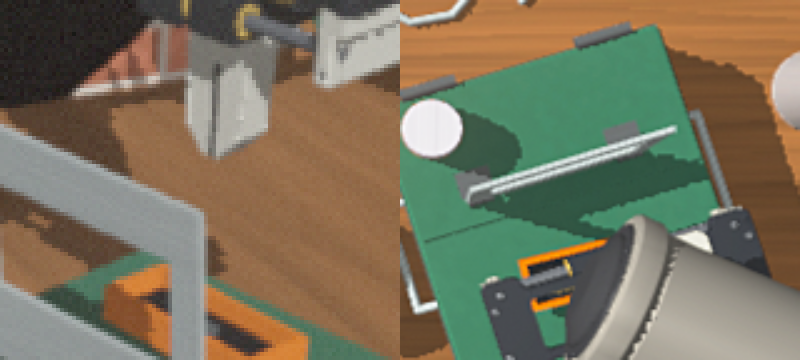

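The tip's near corner is at (363,129); solve for how high the fingers really are, under the assumption that xy is right, using all three visible tip corners.

```bash
python3 -c "
from h import *
from scipy.optimize import least_squares
c,s=np.cos(.298),np.sin(.298);ex=np.array([c,s,0]);ey=np.array([-s,c,0]);t=np.array([454.4,-124.7,201.])
px=np.array([[310+213/4,90+157/4],[310+187/4,90+127/4],[310+270/4,90+132/4]])
def K(v): o=t+[0,0,v[0]];a,b=v[1:3];return np.array([o+a*ex+b*ey,o+a*ex-b*ey,o-a*ex+b*ey])
f=lambda v:(proj('scene',K(v))-px).ravel()
r=least_squares(f,[20,9,19]);print(r.x,r.fun.round(1))
g=lambda v:(proj('scene',K([0,v[2],v[3]])+v[0]*ex+v[1]*ey)-px).ravel()
r=least_squares(g,[0,0,9,19]);print(r.x,r.fun.round(1))
for n in (9.5,):print(proj('scene',K([0,9.5,19])))
"
```

```text
[36.35335708 17.5240828  13.00026761] [ 0.8 -1.8 -2.4  1.8 -1.6 -0.2]
[-70.63183623 -55.9292074   21.27064266  12.62447429] [ 1.1 -1.7 -0.9  2.3 -0.2 -0.5]
[[367.73268337 144.50926173]
 [353.91972816 138.57847091]
 [373.97735619 141.84877323]]
```

```bash
python3 -m pendant '[[[-0.68,-0.21,0],[0,0,0],-1],[[-0.68,-0.21,0],[0,0,0],-1],[[-0.68,-0.21,0],[0,0,0],-1],[[0,0,-0.5],[0,0,0],-1],[[0,0,-0.5],[0,0,0],-1],[[0,0,-0.3],[0,0,0],-1],[[0,0,-0.3],[0,0,0],-1],[[0,0,-0.3],[0,0,0],-1],[[0,0,0],[0,0,0],-1],[[0,0,0],[0,0,0],-1]]'
python3 -c "
from h import *
a=bot.capture('scene');b=bot.capture('top');p=bot.get_obs()['tool_pos'];print(p,bot.get_obs()['contact_force'],proj('scene',[p,p-[0,0,17]]))
A=cv2.resize(a[100:200,310:410],None,fx=4,fy=4,interpolation=0);B=cv2.resize(b[240:400,320:480],(400,400))
cv2.imwrite('pics/c4.png',np.hstack([A,B]))"
```

```text
time: 4.47
tool_pos: [393.8, -143.6, 160.6]
tcp_rot: [-3.141, 0.001, -2.841]
contact_force: [-0.1, 0.9, -0.3]
grip_width: 0.7
finger_force: 0.0
[ 393.87421738 -143.74500482  160.83321659] [ 0.52191946 -0.95520799 -0.2712353 ] [[382.06527324 149.24699273]
 [381.34522543 156.37428544]]
```

View pics/c4.png

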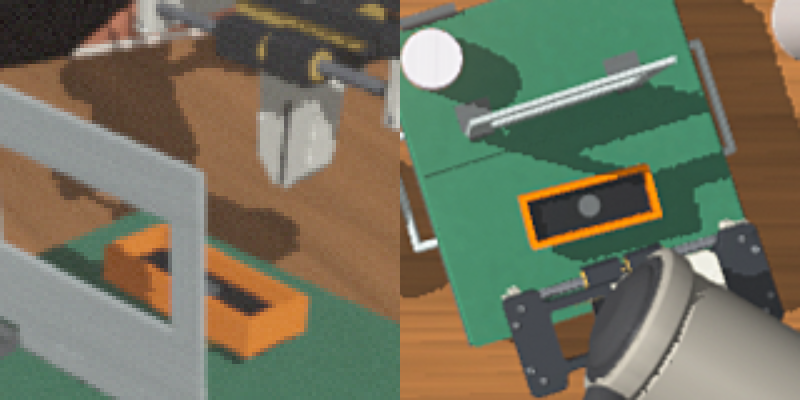

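Tip corner now at (381,147), about 13 px too high again: fingers seem ~30 mm higher than reported. Descend onto the free chest lid to calibrate by contact.

```bash
python3 -m pendant '[[[0,0,-0.4],[0,0,0],-1],[[0,0,-0.4],[0,0,0],-1],[[0,0,-0.4],[0,0,0],-1],[[0,0,-0.1],[0,0,0],-1],[[0,0,-0.1],[0,0,0],-1],[[0,0,-0.1],[0,0,0],-1],[[0,0,-0.1],[0,0,0],-1],[[0,0,0],[0,0,0],-1],[[0,0,0],[0,0,0],-1],[[0,0,0],[0,0,0],-1]]'
```

```text
time: 5.4
tool_pos: [393.2, -143.6, 112.2]
tcp_rot: [-3.141, 0.0, -2.841]
contact_force: [0.0, 0.2, 0.1]
grip_width: 0.3
finger_force: 0.0
```

```bash
python3 -m pendant '[[[0,0,-0.1],[0,0,0],-1],[[0,0,-0.1],[0,0,0],-1],[[0,0,-0.1],[0,0,0],-1],[[0,0,-0.1],[0,0,0],-1],[[0,0,-0.1],[0,0,0],-1],[[0,0,0],[0,0,0],-1],[[0,0,0],[0,0,0],-1],[[0,0,0],[0,0,0],-1],[[0,0,0],[0,0,0],-1],[[0,0,0],[0,0,0],-1]]'
```

```text
time: 6.23
tool_pos: [393.1, -143.5, 97.0]
tcp_rot: [-3.141, 0.0, -2.841]
contact_force: [0.9, -0.4, -0.5]
grip_width: 0.5
finger_force: 0.0
```

```bash
python3 -c "
from h import *
a=bot.capture('scene');b=bot.capture('top');p=bot.get_obs()['tool_pos'];print(p,bot.get_obs()['contact_force'],proj('scene',[p,p-[0,0,17]]))
A=cv2.resize(a[100:200,310:410],None,fx=4,fy=4,interpolation=0);B=cv2.resize(b[240:400,320:480],(400,400))
cv2.imwrite('pics/c5.png',np.hstack([A,B]))"
```

```text
[ 393.07088861 -143.53593293   97.00771105] [-0.51821898 -0.460237   -0.29549782] [[379.78691867 175.23773152]
 [379.11626362 181.84209634]]
```

View pics/c5.png

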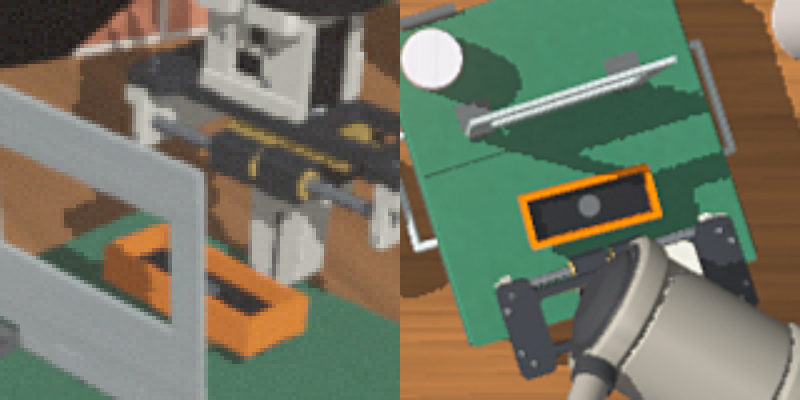

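Tip bottom around (382,171), still no contact at TCP z=97; keep creeping down.

```bash
python3 -m pendant '[[[0,0,-0.1],[0,0,0],-1],[[0,0,-0.1],[0,0,0],-1],[[0,0,-0.1],[0,0,0],-1],[[0,0,-0.1],[0,0,0],-1],[[0,0,0],[0,0,0],-1],[[0,0,0],[0,0,0],-1],[[0,0,0],[0,0,0],-1],[[0,0,0],[0,0,0],-1],[[0,0,0],[0,0,0],-1],[[0,0,0],[0,0,0],-1]]'
```

```text
time: 7.17
tool_pos: [393.2, -143.6, 89.0]
tcp_rot: [-3.139, 0.002, -2.841]
contact_force: [-16.0, 7.1, 56.7]
grip_width: 0.5
finger_force: 28.4
```

Lid contact at reported z≈89, so the true fingertip is ≈ reported z + 11 (lid at 100). Redo the approach with that correction.

```bash
python3 -m pendant '[[[0,0,0.3],[0,0,0],-1],[[0,0,1],[0,0,0],-1],[[0,0,1],[0,0,0],-1],[[0,0,1],[0,0,0],-1],[[0,0,1],[0,0,0],-1],[[0,0,1],[0,0,0],-1],[[0,0,1],[0,0,0],-1],[[0.9,0.277,0],[0,0,0],-1],[[0.9,0.277,0],[0,0,0],-1],[[0.9,0.277,0],[0,0,0],-1]]'
python3 -m pendant '[[[0.9,0.277,0],[0,0,0],-1],[[0.9,0.277,0],[0,0,0],-1],[[0.9,0.277,0],[0,0,0],-1],[[0.9,0.277,0],[0,0,0],-1],[[0,0,-0.5],[0,0,0],-1],[[0,0,-0.5],[0,0,0],-1],[[0,0,-0.5],[0,0,0],-1],[[0,0,0],[0,0,0],-1],[[0,0,0],[0,0,0],-1],[[0,0,0],[0,0,0],-1]]'
```

```text
time: 8.0
tool_pos: [475.1, -118.4, 274.4]
tcp_rot: [-3.141, 0.001, -2.842]
contact_force: [-1.0, -0.4, -0.3]
grip_width: 0.7
finger_force: 0.0
time: 8.83
tool_pos: [582.3, -85.5, 229.6]
tcp_rot: [-3.141, 0.001, -2.841]
contact_force: [0.3, 0.1, -0.6]
grip_width: 0.2
finger_force: 0.0
```

```bash
python3 -m pendant '[[[-0.542,-0.167,-0.05],[0,0,0],-1],[[-0.542,-0.167,-0.05],[0,0,0],-1],[[-0.558,-0.172,-0.067],[0,0,0],-1],[[-0.558,-0.172,-0.067],[0,0,0],-1],[[-0.35,-0.108,-0.144],[0,0,0],-1],[[-0.35,-0.108,-0.144],[0,0,0],-1],[[-0.35,-0.108,-0.144],[0,0,0],-1],[[-0.297,-0.091,-0.233],[0,0,0],-1],[[-0.297,-0.091,-0.233],[0,0,0],-1],[[-0.297,-0.091,-0.233],[0,0,0],-1]]'
python3 -c "
from h import *
a=bot.capture('scene');p=bot.get_obs()['tool_pos'];print(p)
d=p[:2]-[535.6,-101.9];c,s=np.cos(.298),np.sin(.298);print(d@[c,s],d@[-s,c])
cv2.imwrite('pics/s6.png',cv2.resize(a[80:240,250:450],None,fx=3,fy=3))"
```

```text
time: 9.67
tool_pos: [458.4, -124.2, 189.4]
tcp_rot: [-3.139, 0.003, -2.842]
contact_force: [2.0, 0.2, 1.1]
grip_width: 0.4
finger_force: 0.5
[ 456.19522886 -124.03964005  187.89720957]
-82.40545129322048 2.1501018875561324
```

View pics/s6.png

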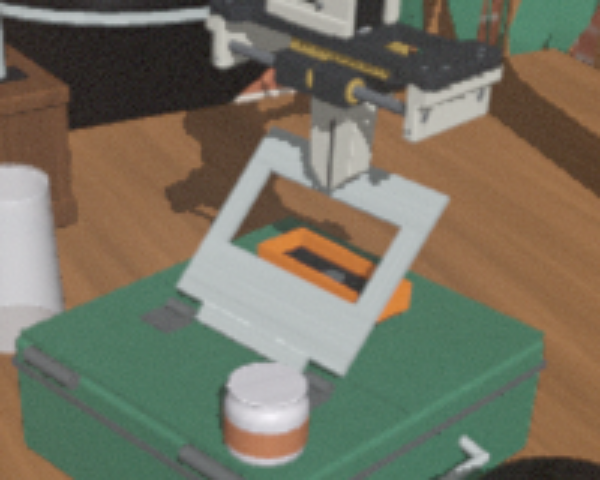

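Hasp at about 45°, finger near corner at crop (330,190) on the middle of the end bar; continue the arc.

```bash
python3 -m pendant '[[[-0.233,-0.072,-0.29],[0,0,0],-1],[[-0.233,-0.072,-0.29],[0,0,0],-1],[[-0.233,-0.072,-0.29],[0,0,0],-1],[[-0.16,-0.049,-0.357],[0,0,0],-1],[[-0.16,-0.049,-0.357],[0,0,0],-1],[[-0.16,-0.049,-0.357],[0,0,0],-1],[[-0.128,-0.039,-0.3],[0,0,0],-1],[[-0.128,-0.039,-0.3],[0,0,0],-1],[[-0.128,-0.039,-0.3],[0,0,0],-1],[[-0.128,-0.039,-0.2],[0,0,0],-1]]'
python3 -m pendant '[[[0,0,-0.05],[0,0,0],-1],[[0,0,-0.05],[0,0,0],-1],[[0,0,-0.05],[0,0,0],-1],[[0,0,0],[0,0,0],-1],[[0,0,0],[0,0,0],-1],[[0,0,0],[0,0,0],-1],[[0,0,0],[0,0,0],-1],[[0,0,0],[0,0,0],-1],[[0,0,0],[0,0,0],-1],[[0,0,0],[0,0,0],-1]]'
python3 -c "
from h import *
p=bot.get_obs()['tool_pos']
d=p[:2]-[535.6,-101.9];c,s=np.cos(.298),np.sin(.298);print(d@[c,s],d@[-s,c])"
```

```text
time: 10.55
tool_pos: [407.8, -139.6, 97.2]
tcp_rot: [-3.14, 0.002, -2.842]
contact_force: [0.1, 0.8, 0.6]
grip_width: 0.5
finger_force: 0.3
time: 11.38
tool_pos: [406.8, -139.4, 95.0]
tcp_rot: [-3.14, -0.0, -2.841]
contact_force: [-10.7, 1.9, 27.6]
grip_width: 0.1
finger_force: 13.8
-134.11883041993372 1.9890394070066106
```

Hasp held flat at tip height 106 as expected. Now lift, go above the stud, and open the fingers to ~40 mm.

```bash
python3 -m pendant '[[[0,0,0.6],[0,0,0],-1],[[0,0,0.7],[0,0,0],-1],[[0,0,0.7],[0,0,0],-1],[[0.79,0.2,0],[0,0,-0.3],-0.15],[[0.79,0.2,0],[0,0,0],-0.15],[[0,0,0],[0,0,0],-0.15],[[0,0,0],[0,0,0],-0.15],[[0,0,0],[0,0,0],-0.15],[[0,0,0],[0,0,0],-0.15],[[0,0,0],[0,0,0],-0.15]]'
python3 -c "
from h import *
a=bot.capture('scene');b=bot.capture('top');cv2.imwrite('pics/s7.png',np.hstack([cv2.resize(a[100:220,300:420],None,fx=4,fy=4,interpolation=0)[:,:400],cv2.resize(b[250:410,320:480],(400,480))]))
print(bot.get_obs()['tool_pos'],bot.get_obs()['grip_width'])"
```

```text
time: 12.22
tool_pos: [453.8, -127.2, 152.2]
tcp_rot: [3.141, -0.0, -2.878]
contact_force: [0.3, 0.5, -0.8]
grip_width: 38.5
finger_force: 0.0
[ 453.98284528 -127.29995791  152.26397199] 38.6786756793206
```

View pics/s7.png

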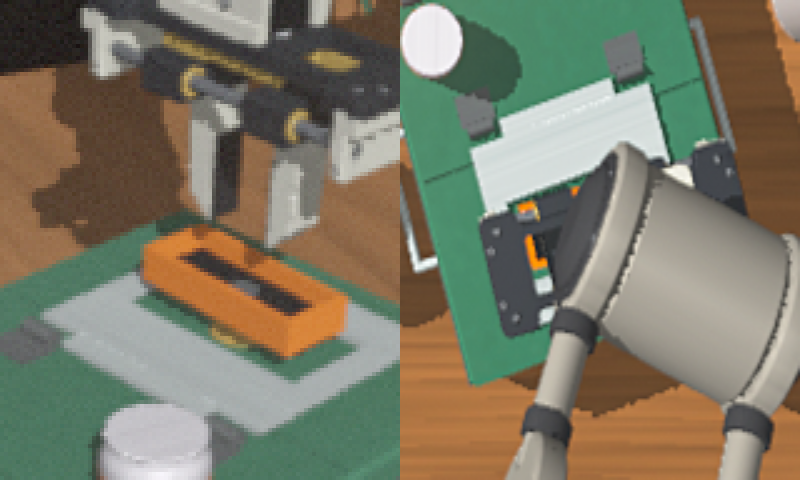

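Hasp is flat with the stud in its window; finger bottoms at crop (213,217) and (270,245), over the slot. Check the finger position against the slot numerically.

```bash
python3 -c "
from h import *
c,s=np.cos(.264),np.sin(.264);ex=np.array([c,s,0]);ey=np.array([-s,c,0]);t=np.array([454,-127.3,163.])
o=lambda P:((proj('scene',P)-[300,100])*4).round(0).tolist()
print('f1 inner near/far',o([t+9.5*ex-19.3*ey,t-9.5*ex-19.3*ey]),'f2 outer',o([t+9.5*ex+y*ey for y in(19.3,32,38)]),o([t-9.5*ex+38*ey]))
im=bot.capture('scene');C=np.array([454.2,-127.3,0])
cs=max(orange('scene',im),key=cv2.contourArea);q=ray('scene',cs[:,0].astype(float),137);print('head top corners expected',o([C+[0,0,137]+a*22*ex+b*55*ey for a,b in((1,1),(1,-1),(-1,1),(-1,-1))]))
"
```

```text
f1 inner near/far [[210.0, 219.0], [235.0, 209.0]] f2 outer [[263.0, 245.0], [281.0, 253.0], [289.0, 258.0]] [[314.0, 247.0]]
head top corners expected [[292.0, 323.0], [145.0, 247.0], [350.0, 296.0], [202.0, 224.0]]
```

```bash
python3 -m pendant '[[[0,0,0],[0,0,0],0.3],[[0,0,0],[0,0,0],0.3],[[0,0,0],[0,0,0],0.3],[[0,0,-0.4],[0,0,0],0.3],[[0,0,-0.4],[0,0,0],0.3],[[0,0,-0.4],[0,0,0],0.3],[[0,0,-0.2],[0,0,0],0.3],[[0,0,-0.1],[0,0,0],0.3],[[0,0,0],[0,0,0],0.3],[[0,0,0],[0,0,0],0.3]]'
```

```text
time: 13.2
tool_pos: [454.3, -127.1, 107.7]
tcp_rot: [3.141, -0.0, -2.877]
contact_force: [-1.9, 1.8, 6.5]
grip_width: 59.9
finger_force: 3.0
```

```bash
python3 -m pendant '[[[0,0,-0.1],[0,0,0],0.3],[[0,0,-0.08],[0,0,0],0.3],[[0,0,0],[0,0,0],0.3],[[0,0,0],[0,0,-0.8],0.3],[[0,0,0],[0,0,-0.8],0.3],[[0,0,0],[0,0,-0.8],0.3],[[0,0,0],[0,0,-0.8],0.3],[[0,0,0],[0,0,-0.8],0.3],[[0,0,0],[0,0,-0.8],0.3],[[0,0,0],[0,0,-0.8],0.3]]'
```

```text
time: 14.03
tool_pos: [455.8, -127.1, 104.2]
tcp_rot: [3.141, 0.004, 2.729]
contact_force: [-1.2, 4.2, 16.3]
grip_width: 59.6
finger_force: 8.1
```

```bash
python3 -m pendant '[[[0,0,0],[0,0,-0.8],0.3],[[0,0,0],[0,0,-0.8],0.3],[[0,0,0],[0,0,-0.8],0.3],[[0,0,0],[0,0,-0.8],0.3],[[0,0,0],[0,0,-0.8],0.3],[[0,0,0],[0,0,-0.8],0.3],[[0,0,0],[0,0,-0.8],0.3],[[0,0,0],[0,0,-0.8],0.3],[[0,0,0],[0,0,-0.8],0.3],[[0,0,0],[0,0,-0.8],0.3]]'
python3 -c "
from plant import bot
o=bot.get_obs();print(o['moment'],o['joint_positions'])"
```

```text
time: 14.87
tool_pos: [457.0, -128.3, 104.2]
tcp_rot: [3.136, 0.004, 1.77]
contact_force: [0.5, -2.0, 11.6]
grip_width: 59.6
finger_force: 6.1
[-0.37201557 -0.06813899  0.24739944] [-4.35291363e-01  3.76410575e-01  1.82171948e+00 -2.65003743e-04
  9.36246796e-01 -6.34048872e-01]
```

```bash
python3 -m pendant '[[[0,0,0],[0,0,-0.5],0.3],[[0,0,0],[0,0,-0.5],0.3],[[0,0,0],[0,0,-0.5],0.3],[[0,0,0],[0,0,-0.4],0.3],[[0,0,0],[0,0,-0.4],0.3],[[0,0,0],[0,0,0],0.3],[[0,0,0],[0,0,0],0.3],[[0,0,0],[0,0,0],0.3],[[0,0,0],[0,0,0],0.3],[[0,0,0],[0,0,0],0.3]]'
python3 -c "
from plant import bot
o=bot.get_obs();print(o['moment'],o['joint_positions'][5])"
```

```text
time: 15.7
tool_pos: [456.7, -128.8, 104.2]
tcp_rot: [3.136, 0.005, 1.505]
contact_force: [0.5, -1.3, 12.1]
grip_width: 60.0
finger_force: 32.2
[-0.49684248  0.03709629  2.79566691] -0.366985717919635
```

Stop reached (moment 2.8 N m). Ease the torque a bit and lift.

```bash
python3 -m pendant '[[[0,0,0],[0,0,0.3],0.3],[[0,0,0],[0,0,0],0.3],[[0,0,0.1],[0,0,0],0.3],[[0,0,0.1],[0,0,0],0.3],[[0,0,0.1],[0,0,0],0.3],[[0,0,0.1],[0,0,0],0.3],[[0,0,0.2],[0,0,0],0.3],[[0,0,0.5],[0,0,0],0.3],[[0,0,1],[0,0,0],0.3],[[0,0,1],[0,0,0],0.3]]'
python3 -m pendant '[[[0,0,1],[0,0,0],0.3],[[0,0,1],[0,0,0],0.3],[[-0.5,1,0],[0,0,0],0.3],[[-0.5,1,0],[0,0,0],0.3],[[-0.5,1,0],[0,0,0],0.3],[[-0.5,1,0],[0,0,0],0.3],[[-0.5,1,0],[0,0,0],0.3],[[-0.5,1,0],[0,0,0],0.3],[[0,1,0],[0,0,0],0.3],[[0,1,0],[0,0,0],0.3]]'
python3 -c "
from h import *
a=bot.capture('scene');b=bot.capture('top');cv2.imwrite('pics/s8.png',np.hstack([cv2.resize(a[100:220,300:420],None,fx=4,fy=4,interpolation=0)[:,:400],cv2.resize(b[250:410,320:480],(400,480))]))
for n,im in(('top',b),('scene',a)):
    c=max(orange(n,im),key=cv2.contourArea)
    for z in (137,133.5,130):
        P=ray(n,c[:,0].astype(float),z)[:,:2].astype(np.float32);print(n,z,cv2.minAreaRect(P))"
```

```text
time: 16.53
tool_pos: [453.6, -126.8, 195.2]
tcp_rot: [-3.139, -0.001, 1.533]
contact_force: [1.2, -0.4, -0.7]
grip_width: 59.8
finger_force: 0.0
time: 17.37
tool_pos: [363.4, 114.2, 255.4]
tcp_rot: [3.141, -0.0, 1.533]
contact_force: [1.2, 0.4, 0.6]
grip_width: 59.9
finger_force: 0.0
top 137 ((454.488525390625, -127.01409912109375), (109.32830047607422, 45.961524963378906), 16.306987762451172)
top 133.5 ((454.1958312988281, -127.54643249511719), (109.68992614746094, 46.113529205322266), 16.306995391845703)
top 130 ((453.90313720703125, -128.07872009277344), (110.05152893066406, 46.26555252075195), 16.306978225708008)
scene 137 ((465.4997253417969, -109.57673645019531), (131.98684692382812, 62.917232513427734), 18.56498146057129)
scene 133.5 ((461.9720153808594, -115.12960815429688), (133.01718139648438, 63.408382415771484), 18.564983367919922)
scene 130 ((458.4443054199219, -120.68244171142578), (134.04751586914062, 63.8995361328125), 18.564983367919922)
```

View pics/s8.png

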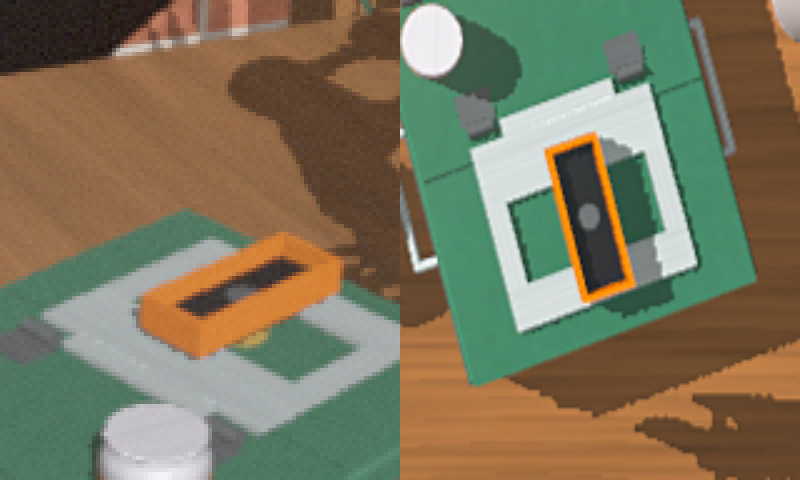

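Stud now lies across the hasp, about 1.58 rad turned. Check its height: near head corners in the scene crop at (140,300), (195,332), (342,262), (283,233).

```bash
python3 -c "
from h import *
a=np.radians(16.3);u=np.array([np.cos(a),np.sin(a),0]);v=np.array([-u[1],u[0],0])
for z in(137,133.5,130):
    C=np.array([454.2,-127.4,z]);print(z,((proj('scene',[C+i*55*u+j*22*v for i,j in((1,-1),(1,1),(-1,1),(-1,-1))])-[300,100])*4).round(0).tolist())"
```

```text
137 [[142.0, 289.0], [202.0, 320.0], [344.0, 254.0], [284.0, 226.0]]
133.5 [[142.0, 294.0], [202.0, 326.0], [343.0, 260.0], [283.0, 232.0]]
130 [[142.0, 300.0], [202.0, 332.0], [343.0, 266.0], [283.0, 238.0]]
```

```bash
python3 -c "
from h import *
for f in('s7','s8'):
    im=cv2.imread(f'pics/{f}.png')[::4,:400:4]
    cs=max(orange('',im),key=cv2.contourArea)[:,0]*4
    for k,g in(('top',cs[:,1]),('left',cs[:,0]),('right',-cs[:,0])): print(f,k,cs[g==g.min()].tolist())"
```

```text
s7 top [[188, 228], [200, 228]]
s7 left [[148, 248], [148, 252], [148, 256], [148, 260], [148, 264], [148, 268], [148, 272], [148, 276]]
s7 right [[340, 308], [340, 304], [340, 300], [340, 296]]
s8 top [[272, 236], [288, 236], [284, 236], [280, 236], [276, 236]]
s8 left [[144, 300], [144, 304], [144, 308], [144, 312], [144, 316], [144, 320]]
s8 right [[340, 268]]
```

```bash
python3 -c "
from h import *
def cen(h): m=cv2.moments(h);return np.array([m['m10'],m['m01']])/m['m00'],m['m00']
for f,a,zs in(('s7',np.radians(14.8+90),(137,)),('s8',np.radians(16.3),(137,133.5,130))):
    im=cv2.imread(f'pics/{f}.png')[::4,:400:4]
    h=cv2.cvtColor(im,cv2.COLOR_BGR2HSV);m=cv2.inRange(h,(6,140,70),(24,255,255))
    c=max(cv2.findContours(m,0,1)[0],key=cv2.contourArea);print(f,*cen(cv2.convexHull(c)))
    u=np.array([np.cos(a),np.sin(a),0]);v=np.array([-u[1],u[0],0])
    for z in zs:
        P=[np.array([454.2,-127.4,z-d])+i*55*u+j*22*v for i in(1,-1) for j in(1,-1) for d in(0,20)]
        print(z,*cen(cv2.convexHull((proj('scene',P)-[300,100]).astype(np.float32))))"
```

```text
s7 [60.84346423 71.92809754] 929.5
137 [61.64023253 72.36714941] 932.47582489052
s8 [60.08370619 72.9435123 ] 894.0
137 [60.32200584 72.30254251] 912.8292689331793
133.5 [60.21892609 73.75449656] 910.7100887017732
130 [60.11628281 75.20016657] 908.5928960857273
```

The head's centroid puts it about 3 mm down (top near 134 mm), so the stud is in its catch. The gripper is clear, so I'm handing in.

```bash
python3 -c "
from plant import bot
print(bot.close_job())"
```

```text
the job is handed in; nothing more can be done
None
```

I handed the job in at about 17.5 s: the hasp is flat, the stud is turned about 1.58 rad and measures about 3 mm down in its catch, and the arm is clear. I never touched the bystanders, though I didn't re-measure them, and no verdict came back.

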